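# Lock the filter pot cap and send its tray home

## Robot

A 7-joint arm with a two-finger parallel gripper is mounted at the origin on the work surface. World frame = base frame: x ahead of the robot, y to its left, z up, the work surface at z = 0. Lengths are in m, angles in rad, forces in N, time in s.
With the tool pointing down it reaches from about 0.4 to 0.85 m from the base axis. Payload 10.4 kg.
Tool frame: the origin (TCP) lies on the centre line of the jaws, within the pads' length; the fingertips stand 22 mm ahead of it and the grasp point (between the pads) lies 3 mm ahead of it; z points along the fingers, y is the line along which they close (so a half turn about z gives the same grasp; the last joint's range is limited). The gripper opens to 87 mm and grips with 3 to 60 N. Pads are 19 mm wide; open, the fingers measure 117 mm over their backs; the gripper's body (75 mm by 190 mm) begins 51 mm behind the grasp point.
Start: joints at [1.09, 0.332, -0.065, 1.46, 0.022, 1.35, -0.088], TCP at [0.276, -0.561, 0.245] pointing down, gripper open.
Joint ranges: [-2.6, 2.6], [-0.5, 2.12], [-1.47, 1.34], [0.16, 2.42], [-1.27, 4.41], [0.06, 2.06], [-2.6, 2.6]. Speed limits (rad/s): [2.22, 2.22, 2.79, 2.79, 3.14, 3.14, 3.14].

## Interface

Orientations are given as a unit quaternion [x, y, z, w].
In Python, from bench import r gives the robot as it stands.
- The arm moves only by the tool inch_along, called after ">>>" as a command line: name --pt "numbers of a row" for each row, then --argument value for the rest. Schema: {"type":"object","properties":{"moves":{"type":"array","items":{"type":"array","items":{"type":"number"},"minItems":5,"maxItems":5},"minItems":1,"maxItems":12},"clamp_n":{"type":"number"},"only":{"type":"string"},"quiet":{"type":"boolean"},"lines":{"type":"string"}},"required":["moves"],"additionalProperties":false}. moves is a list of rows, 1 to 12 of them, each of 5 numbers: dx, dy, dz in m, then a turn about the tool's z in rad, then the finger opening in m; each row is the pose to reach, as a shift and turn from the pose commanded when the call began, along the tool's axes at that moment; what a row does not reach only later rows make up. A row lasts 1/10 s, in which the tool goes at most 0.05 m and 0.15 rad, less where a joint would pass 70% of its speed; a pose out of reach is approached as far as the arm can. The fingers move at their own pace and stop on an object; clamp_n is the grip in N (left out, the last holds). Time passes only in rows, so rows that do not move let the fingers close. The tool returns the time, the measured TCP pose, the force, the opening and the grip force at its end. only (a regular expression) keeps the lines of the reply that match it, lines (a string "A,B") keeps lines A to B, and quiet returns only ok. Input that does not fit is refused with a message, and nothing moves.
- r.read_state(): the state, without advancing time (a new reading comes with each control period).
- r.camera(name): name is "scene" or "top" or "wrist"; returns a dict with "img" (480x640x3 uint8, red, green, blue), "fx", "fy", "cx", "cy" (pixels), "pose" (4x4, takes a point from camera to world coordinates). Camera axes: x right, y down, z forward; pixel columns grow to the right and rows downward; lengths in m; the calibration is good to about 2 mm. The wrist camera is an equidistant fisheye: a pixel r from the principal point sees the ray r / f radians off the axis. A picture is of the moment at which its call begins. There is no depth.
- r.close_job(): hands the job in; it is judged then, once.
The state is a dict: "time": time; "joint_positions": joint angles; "joint_vel": joint speeds; "joint_torque": joint torques, N m; "ee_pos": TCP position; "eef_rot": TCP orientation; "ft_force": force on the tool from outside, world axes, zero at the start; "torque": the same for the moment, N m; "width": finger opening in m; "grip_force": force on a finger pad.
Only numpy, scipy, OpenCV 4.12 (cv2) and the standard library are available. Lean on these libraries where they do the work, as an engineer would, in place of code of your own. Each camera call takes 0.05 s, during which the arm holds its last target. There are 200 camera calls.

## Task

Close the dust extractor's filter pot on the pulled-out tray: line up the two lugs of the loose cap with the slots in the pot's rim, push it down against the spring and turn it clockwise to its stop so that it locks. Then press down the release lever at the tray's outer end and slide the tray fully home, leaving the brick, the jar and the hammer where they are.

Things in the scene. Friction and masses are not known exactly. Their poses are not given: they have to be found in the camera images.
- cap: Loose aluminium bayonet cap on the bench, about 0.22 kg. Origin: centre of its flat underside, z up. Disc 87 mm across, 16 mm thick; two lugs, at +x and -x, 18 mm wide, 7 mm thick (z 0 to 7 mm), reach 53.5 mm from the centre. Black bar handle along x, above the lugs: 80 mm long, 16 mm wide, z 16 to 52 mm. Same after a half turn.
- pot_mouth (a point): Centre of the mouth of the aluminium filter pot (132 mm across, fixed on the tray), level with its rim's top, 105 mm above the bench. z up, x the way the tray slides home (to the fan housing). Lip 8 mm thick, round opening 92 mm. Pushed in, the cap turns clockwise only, 50 degrees, to a stop where its bar lies along this y axis; let go, it springs up against the lip and stays.
- pot_slot (a point): Middle of one of the two slots in the rim, level with the rim's top, 52 mm from pot_mouth, at 140 degrees anticlockwise (from above) from pot_mouth's x; the other lies half a turn round. Axes as pot_mouth. Each slot is 24 mm wide and runs outwards from the opening to 58 mm from the pot's axis.
- plate (a joint): Sprung plate in the pot that carries the cap, m pressed down: 0 to 0.017, 5 N to 12 N. At 0 the cap's underside lies 6 mm below the rim's top, its lugs in the slots (if lined up); at 0.009 or more (15 mm below) the lugs can pass under the lip; at 0.017 it bottoms out (23 mm below). Locked: about 0.009.
- lever_pad (a point): Top of the release lever where it is pressed: on the tray's middle line, 107 mm outwards (pot_mouth -x) of the pot's axis, 58 mm above the bench. Black paddle, 90 mm across the tray, 46 mm long, hinged along its outer edge 27 mm farther out. Two steel catches, 46 mm high, stand at its inner corners, 60 to 84 mm off the middle line.
- lever (a joint): Release lever, rad: 0 up, pressed down to 0.30 (8 mm at lever_pad; sprung, 3 N at first, 7 N fully down). Below about 0.16 its teeth lock the tray out; past 0.2 they are free. Hold it down for the first 30 mm of the tray's travel at least.
- push_plate (a point): Middle of the upper edge of an upright steel plate fixed on the tray, between lever and pot: 100 mm wide, 8 mm thick, 88 mm above the bench; its face to the lever is 19 mm inwards of lever_pad. With the lever held down, the tray is pushed home against this face. Axes as pot_mouth.
- tray (a joint): Travel of the tray, m, along pot_mouth's x: 0 fully out and locked, 0.12 fully home against its stop; slides with about 2 N. The fixed grey fan housing it slides towards stands 205 to 335 mm along pot_mouth's x from the pulled-out pot's axis, 210 mm wide, 170 mm high, with an outlet stub up to 250 mm; low side rails 34 mm high.
- firebrick: Bystander: reddish brick 120 x 70 x 35 mm on the bench; origin under its centre.
- jar: Bystander: glass jar with steel lid, 70 mm across, 90 mm high, standing; origin under its centre.
- hammer: Bystander: hammer 200 mm long lying on the bench; origin at its middle, x along the handle towards the head.

How it is judged:
By the outcome, as a careful person would: the job done as asked, in the order asked, and still so for the second after the job is handed in, with the robot touching nothing.
It also fails if it takes over 53 s, if anything falls off the work surface, if the arm or the gripper's body presses on something with over 40 N, if the wrist force passes 120 N, or if a joint passes its speed limit or range.

## Working session

There is one attempt and no reset: what is moved stays moved. The work goes in short steps, Python scripts to look and compute and a tool call to move; the robot and the scene stay as the last step left them, time stands still between calls to the robot, and variables do not carry over. Pictures are saved under pics/ and viewed, at most 10 in all, crops included, and the job is handed in when it is done.

```bash
ls; mkdir -p pics
```

Run:
```python
from bench import r
import cv2,numpy as np
s=r.read_state();print({k:np.round(v,3).tolist() for k,v in s.items()})
for n in("scene","top"):
    c=r.camera(n);cv2.imwrite(f"pics/{n}0.png",c["img"][:,:,::-1]);print(n,c["fx"],c["fy"],c["cx"],c["cy"],np.round(c["pose"],3).tolist())
```

```text
bench.py
pics
{'time': 0.0, 'joint_positions': [1.09, 0.333, -0.065, 1.461, 0.022, 1.35, -0.089], 'joint_vel': [-0.0, 0.0, 0.001, 0.0, -0.001, 0.0, 0.0], 'joint_torque': [0.001, -62.325, 0.025, -38.99, -0.061, 0.04, 0.0], 'ee_pos': [0.276, -0.56, 0.244], 'eef_rot': [0.974, 0.227, -0.0, -0.001], 'ft_force': [0.327, 0.252, 0.467], 'torque': [-0.032, 0.008, -0.026], 'grip_force': 0.0, 'width': 0.087}
scene 522.1162426941437 522.1162426941437 316.0424356538761 239.85521672636986 [[0.793, 0.303, -0.529, 1.051], [0.609, -0.405, 0.682, -0.423], [-0.008, -0.863, -0.506, 0.512], [0.0, 0.0, 0.0, 1.0]]
top 466.10655860432763 466.10655860432763 324.33144325275504 230.9201020675311 [[0.026, -0.998, 0.057, 0.559], [-1.0, -0.026, 0.005, 0.11], [-0.004, -0.057, -0.998, 1.037], [0.0, 0.0, 0.0, 1.0]]
```

View pics/top0.png

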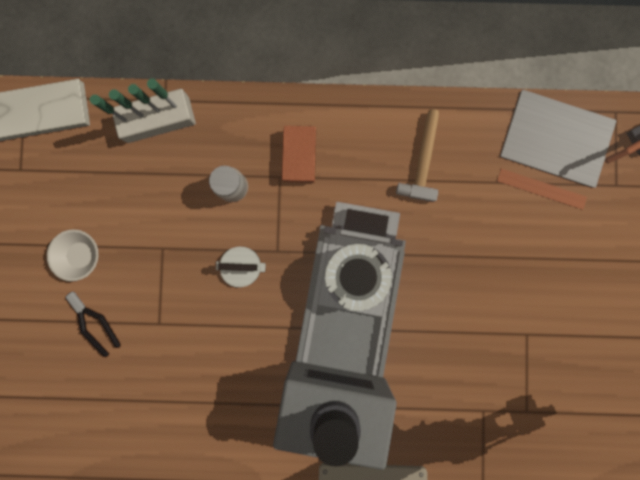

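View pics/scene0.png

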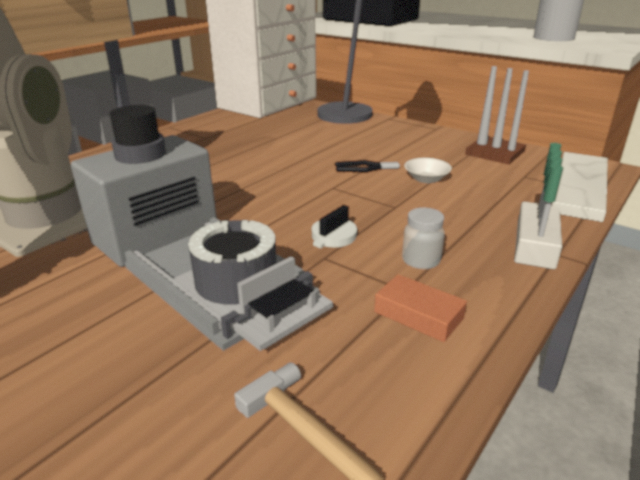

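The top view shows the cap at about (240,267), the pot at (359,277), the lever at (366,222) and the housing at (335,430). I'll enlarge these for measurement.

Run:
```python
import cv2
im=cv2.imread("pics/top0.png")
cv2.imwrite("pics/c1.png",cv2.resize(im[195:315,265:425],None,fx=5,fy=5,interpolation=cv2.INTER_CUBIC))
cv2.imwrite("pics/c2.png",cv2.resize(im[237:297,200:280],None,fx=8,fy=8,interpolation=cv2.INTER_CUBIC))
```

```text
(no output)
```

View pics/c1.png

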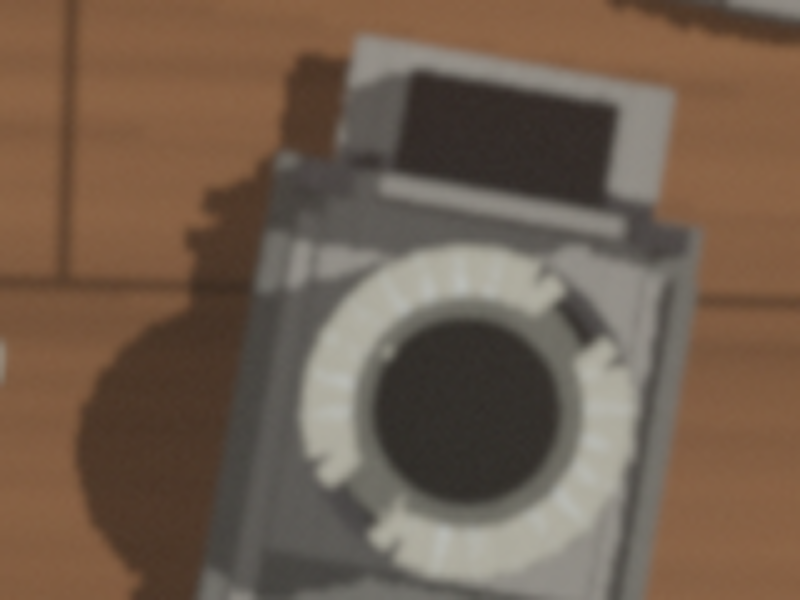

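View pics/c2.png

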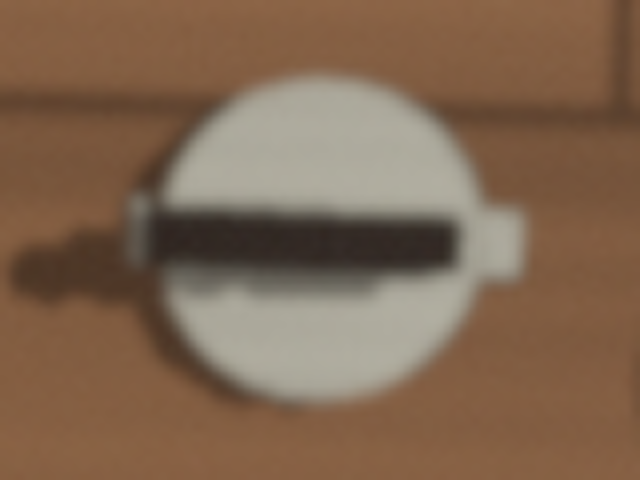

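The rim centre is at pixel (358.5,277.4), with slots at (380.5,258.4) and (336,296.6). The cap disc centre is at (240.1,266.7), with lug ends at (215.9,265.9) and (265.4,267.4). Converting these to world positions.

Create h.py:
```python
from bench import r
import numpy as np
from scipy.spatial.transform import Rotation as R
def px(c,u,v,z):
    d=c["pose"][:3,:3]@[(u-c["cx"])/c["fx"],(v-c["cy"])/c["fy"],1];o=c["pose"][:3,3]
    return o+d*(z-o[2])/d[2]
def proj(c,p):
    q=c["pose"][:3,:3].T@(np.array(p)-c["pose"][:3,3]);return np.array([c["fx"]*q[0]/q[2]+c["cx"],c["fy"]*q[1]/q[2]+c["cy"]])
def tool():
    s=r.read_state();return np.array(s["ee_pos"]),R.from_quat(s["eef_rot"])
def yaw(Rt): # direction of tool x in world
    x=Rt.as_matrix()[:,0];return np.arctan2(x[1],x[0])
```

Run:
```python
from h import *
c=r.camera("top");c={k:(np.array(v) if k=="pose" else v) for k,v in c.items()}
f=lambda u,v,z,n,s=5,o=(265,195):(lambda p:(print(n,np.round(p,4)),p)[1])(px(c,o[0]+(u+.5)/s-.5,o[1]+(v+.5)/s-.5,z))
m=f(468,412,.105,"pot");a=f(578,317,.105,"slotA");b=f(355,508,.105,"slotB");
L=f(300,412,.105,"rl");Rr=f(637,412,.105,"rr");print("dia",np.linalg.norm(L-Rr), "slots",np.linalg.norm(a-b))
d=a-b;print("slot ang",np.degrees(np.arctan2(d[1],d[0])))
p=f(382,180,.088,"plateL");q=f(625,222,.088,"plateR");d=q-p;print("plate",np.linalg.norm(d),np.degrees(np.arctan2(d[1],d[0])))
f(505,135,.058,"lever")
g=lambda u,v,z,n:f(u,v,z,n,8,(200,237))
g(321,238,.016,"cap");l=g(128,231,.007,"lugL");k=g(523,243,.007,"lugR");d=k-l;print(np.linalg.norm(d),(l+k)/2,np.degrees(np.arctan2(d[1],d[0])))
l=g(150,237,.052,"barL");k=g(460,244,.052,"barR");d=k-l;print(np.linalg.norm(d),(l+k)/2,np.degrees(np.arctan2(d[1],d[0])))
p,Rt=tool();print(p,np.degrees(yaw(Rt)),Rt.as_matrix().round(3))
```

Add to h.py:
```python
def go(x,y,z,yw):
    p,Rt=tool();d=Rt.inv().apply(np.array([x,y,z])-p)
    t=(yw-np.degrees(yaw(Rt))+180)%360-180
    print("tool delta",np.round(d,4),"turn",round(-np.radians(t),3),"axis tilt",Rt.as_matrix()[:2,2].round(4))
```

```bash
python3 -c "
from h import *
go(.276,-.561,.30,26.2);go(.5345,.2985,.20,90);go(.5345,.2985,.044,90)"
```

```text
tool delta [-0.0004  0.0004 -0.056 ] turn 0.001 axis tilt [-0.0005  0.0009]
tool delta [ 0.6114 -0.6563  0.0446] turn -1.113 axis tilt [-0.0005  0.0009]
tool delta [ 0.6114 -0.6561  0.2006] turn -1.113 axis tilt [-0.0005  0.0009]
```

>>> inch_along --pt "0.02 -0.021 -0.02 -0.03 0.087" --pt "0.05 -0.054 -0.04 -0.1 0.087" --pt "0.08 -0.086 -0.05 -0.16 0.087" --pt "0.11 -0.118 -0.05 -0.22 0.087" --pt "0.14 -0.15 -0.05 -0.28 0.087" --pt "0.17 -0.182 -0.05 -0.34 0.087" --pt "0.2 -0.215 -0.05 -0.4 0.087" --pt "0.23 -0.247 -0.05 -0.46 0.087" --pt "0.26 -0.279 -0.05 -0.52 0.087" --pt "0.29 -0.311 -0.05 -0.58 0.087" --pt "0.31 -0.333 -0.05 -0.64 0.087" --pt "0.32 -0.344 -0.05 -0.66 0.087" --clamp_n 60

```text
time: 1.35
ee_pos: [0.4117, -0.108, 0.2946]
eef_rot: [0.846, 0.532, 0.0, 0.0]
ft_force: [-0.3, 0.0, -1.0]
width: 0.0867
grip_force: 0.0
```

```bash
python3 -c "
from h import *
go(.5345,.2985,.20,90)"
```

```text
tool delta [ 0.4196 -0.0654  0.0945] turn -0.448 axis tilt [ 0.0003 -0.0003]
```

>>> inch_along --pt "0.03 -0.005 0 -0.05 0.087" --pt "0.07 -0.011 0 -0.1 0.087" --pt "0.115 -0.018 0 -0.15 0.087" --pt "0.16 -0.025 0 -0.2 0.087" --pt "0.205 -0.032 0 -0.25 0.087" --pt "0.25 -0.039 0.01 -0.3 0.087" --pt "0.295 -0.046 0.03 -0.35 0.087" --pt "0.34 -0.053 0.05 -0.4 0.087" --pt "0.38 -0.06 0.07 -0.44 0.087" --pt "0.41 -0.064 0.09 -0.45 0.087" --pt "0.42 -0.0655 0.094 -0.45 0.087" --pt "0.42 -0.0655 0.094 -0.45 0.087"

```text
time: 2.55
ee_pos: [0.536, 0.296, 0.1992]
eef_rot: [0.708, 0.706, -0.001, -0.001]
ft_force: [-0.0, -0.3, -0.4]
width: 0.0872
grip_force: 0.0
```

Run:
```python
from h import *
import cv2
go(.5345,.2985,.044,90)
c=r.camera("wrist");cv2.imwrite("pics/w1.png",c["img"][:,:,::-1]);print(c["fx"],c["cx"],c["cy"],np.round(c["pose"],3).tolist())
```

```text
tool delta [ 0.0025 -0.0011  0.1552] turn -0.002 axis tilt [-0.0025 -0.0003]
371.64829954431775 317.3480321334883 240.67284979683006 [[1.0, -0.001, -0.003, 0.536], [-0.002, -0.953, -0.304, 0.381], [-0.003, 0.304, -0.953, 0.34], [0.0, 0.0, 0.0, 1.0]]
```

View pics/w1.png

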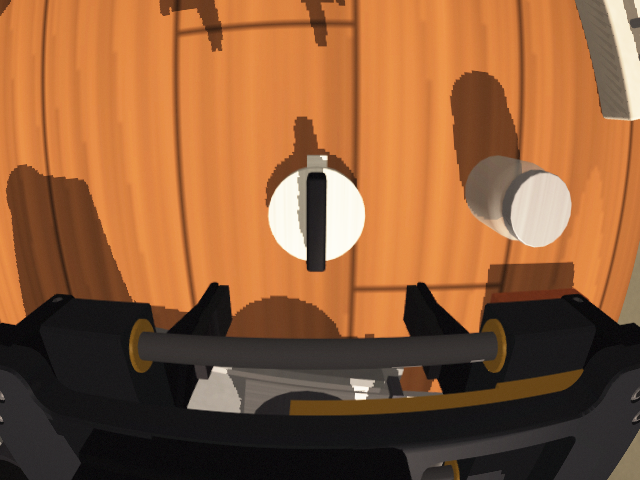

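The wrist picture shows the cap disc centred near (316.5,214), the bar upright from (316,172) to (316,271), and the far lug end at (317,155).

Add to h.py:
```python
def wpx(c,u,v,z):
    q=np.array([u-c["cx"],v-c["cy"]]);rr=np.linalg.norm(q);a=rr/c["fx"]
    P=np.array(c["pose"]);d=P[:3,:3]@np.r_[q/rr*np.sin(a),np.cos(a)];o=P[:3,3];return o+d*(z-o[2])/d[2]
```

Run:
```python
from h import *
c=r.camera("wrist")
for n,u,v,z in[("discL",268,214,.016),("discR",365,214,.016),("discB",316.5,261.5,.016),("discT",317,167,.016),("bar far",316,172,.052),("bar near",316,270,.052),("lug end",317,155,.007)]:print(n,wpx(c,u,v,z).round(4))
```

```text
discL [0.4915 0.3014 0.016 ]
discR [0.5791 0.3012 0.016 ]
discB [0.5352 0.2555 0.016 ]
discT [0.5359 0.3436 0.016 ]
bar far [0.5352 0.3437 0.052 ]
bar near [0.5349 0.2617 0.052 ]
lug end [0.536  0.3535 0.007 ]
```

>>> inch_along --pt "0.002 -0.0005 0.02 0 0.087" --pt "0.0035 -0.001 0.05 0 0.087" --pt "0.0035 -0.001 0.085 0 0.087" --pt "0.0035 -0.001 0.115 0 0.087" --pt "0.0035 -0.001 0.14 0 0.087" --pt "0.0035 -0.001 0.152 0 0.087" --pt "0.0035 -0.001 0.155 0 0.087" --pt "0.0035 -0.001 0.155 0 0.087"

```text
time: 3.45
ee_pos: [0.536, 0.2987, 0.0467]
eef_rot: [0.709, 0.706, 0.001, 0.0]
ft_force: [0.5, -0.1, 0.7]
width: 0.087
grip_force: 0.0
```

>>> inch_along --pt "0 0 0 0 0.005" --pt "0 0 0 0 0.005" --pt "0 0 0 0 0.005" --pt "0 0 0 0 0.005" --pt "0 0 0 0 0.005" --pt "0 0 0 0 0.005" --pt "0 0 0 0 0.005" --clamp_n 60

```text
time: 4.15
ee_pos: [0.5352, 0.2992, 0.0455]
eef_rot: [0.708, 0.706, -0.0, 0.0]
ft_force: [-0.3, -0.3, 1.0]
width: 0.0391
grip_force: 0.0
```

>>> inch_along --pt "0 0 0 0 0.005" --pt "0 0 0 0 0.005" --pt "0 0 0 0 0.005" --pt "0 0 0 0 0.005" --pt "0 0 0 0 0.005" --pt "0 0 0 0 0.005" --clamp_n 60

```text
time: 4.75
ee_pos: [0.5351, 0.2991, 0.0455]
eef_rot: [0.708, 0.706, -0.0, -0.0]
ft_force: [-0.7, -0.1, 0.2]
width: 0.0158
grip_force: 60.0
```

>>> inch_along --pt "0 0 -0.01 0 0.005" --pt "0 0 -0.03 0 0.005" --pt "0 0 -0.07 0 0.005" --pt "0 0 -0.11 0 0.005" --pt "-0.02 -0.001 -0.135 -0.03 0.005" --pt "-0.05 -0.003 -0.135 -0.12 0.005" --pt "-0.08 -0.005 -0.135 -0.22 0.005" --pt "-0.115 -0.007 -0.135 -0.33 0.005" --pt "-0.15 -0.009 -0.135 -0.44 0.005" --pt "-0.185 -0.011 -0.135 -0.56 0.005" --pt "-0.22 -0.012 -0.135 -0.66 0.005" --pt "-0.24 -0.013 -0.135 -0.72 0.005"

```text
time: 5.95
ee_pos: [0.5213, 0.0559, 0.1808]
eef_rot: [0.414, 0.91, -0.001, 0.0]
ft_force: [0.3, 0.1, -2.5]
width: 0.0153
grip_force: 60.0
```

>>> inch_along --pt "-0.008 0.0115 0 -0.0095 0.005" --pt "-0.008 0.0115 0 -0.0095 0.005" --pt "-0.008 0.0115 0 -0.0095 0.005" --pt "-0.008 0.0115 0 -0.0095 0.005"

```text
time: 6.35
ee_pos: [0.5349, 0.0616, 0.1807]
eef_rot: [0.409, 0.912, -0.0, -0.0]
ft_force: [0.4, 0.2, -1.3]
width: 0.0156
grip_force: 60.0
```

Run:
```python
from h import *
import cv2
go(.5217,.0457,.18,131.8)
c=r.camera("wrist");cv2.imwrite("pics/w2.png",c["img"][:,:,::-1])
c=r.camera("top");cv2.imwrite("pics/t2.png",cv2.resize(c["img"][195:315,265:425,::-1],None,fx=5,fy=5,interpolation=cv2.INTER_CUBIC))
```

```text
tool delta [-0.0031 -0.0204  0.0007] turn -0.002 axis tilt [-0.0002  0.    ]
```

View pics/w2.png

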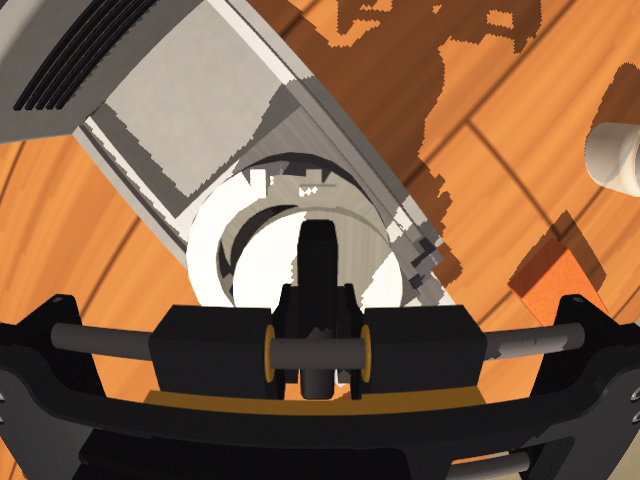

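The cap is held but is about 20 mm off to the side of the pot, from my sign slip. The slot's far end shows near (286,180). I'll centre it and look closer.

>>> inch_along --pt "-0.002 -0.01 0 -0.002 0.005" --pt "-0.003 -0.0204 0 -0.002 0.005" --pt "-0.003 -0.0204 0 -0.002 0.005" --pt "-0.003 -0.0204 0 -0.002 0.005"

```text
time: 6.85
ee_pos: [0.522, 0.0443, 0.1807]
eef_rot: [0.409, 0.912, -0.0, 0.0]
ft_force: [0.7, 0.2, -1.9]
width: 0.0157
grip_force: 60.0
```

Run:
```python
from h import *
import cv2,pickle
go(.5217,.0457,.18,131.8)
c=r.camera("wrist");pickle.dump({k:np.array(v) for k,v in c.items()},open("w3.pkl","wb"))
cv2.imwrite("pics/w3.png",cv2.resize(c["img"][120:320,170:430,::-1],None,fx=3,fy=3,interpolation=cv2.INTER_CUBIC))
```

```text
tool delta [0.0013 0.0007 0.0007] turn -0.002 axis tilt [ 0.0004 -0.0007]
```

View pics/w3.png

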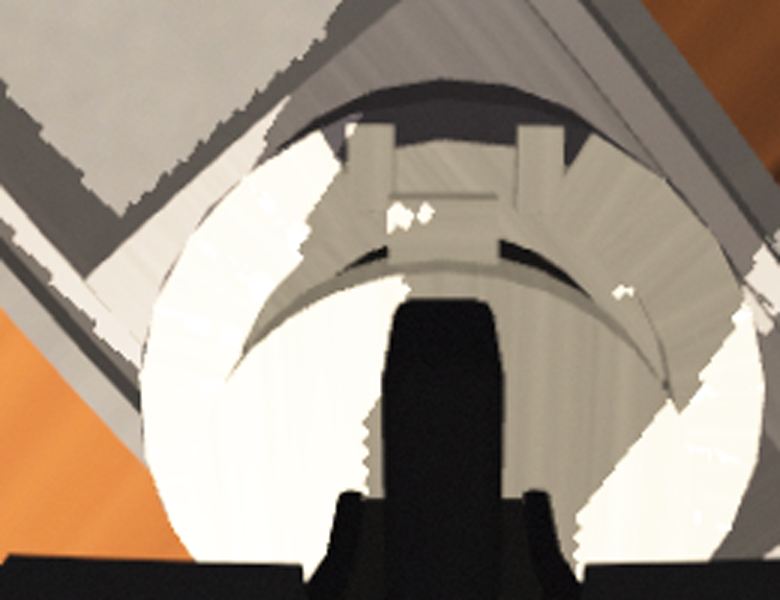

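The slot walls are at crop x 395 and 515 (y about 125 to 210), the lug at x 388–500 and the handle at x 383–503. So the slot sits slightly to the right of the lug.

Run:
```python
from h import *
import pickle
c=pickle.load(open("w3.pkl","rb"));c["fx"]=float(c["fx"])
p,Rt=tool()
def f(n,u,v,z):
    w=wpx(c,170+(u+.5)/3-.5,120+(v+.5)/3-.5,z);t=Rt.inv().apply(w-p);print(n,w.round(4),"tool",t.round(4))
f("slotL out",395,125,.105);f("slotR out",515,125,.105);f("slotL in",393,195,.105);f("slotR in",515,212,.105)
f("rimL",142,400,.105);f("rimR",765,385,.105)
zu=.1807-.0455
f("lugL",388,196,zu+.007);f("lugR",498,196,zu+.007);f("lugLin",388,255,zu+.007);f("lugRin",500,258,zu+.007)
f("barL",392,302,zu+.052);f("barR",494,302,zu+.052)
```

```text
slotL out [0.4727 0.0862 0.105 ] tool [ 0.0639 -0.0094  0.0757]
slotR out [0.49   0.1016 0.105 ] tool [0.064  0.0139 0.0757]
slotL in [0.4815 0.0755 0.105 ] tool [ 0.0501 -0.0099  0.0757]
slotR in [0.5016 0.0889 0.105 ] tool [0.0468 0.0141 0.0757]
rimL [0.4698 0.0078 0.105 ] tool [ 0.0074 -0.0636  0.0757]
rimR [0.5657 0.0978 0.105 ] tool [0.0107 0.0678 0.0757]
lugL [0.4783 0.0804 0.1422] tool [ 0.0559 -0.009   0.0385]
lugR [0.4916 0.0923 0.1422] tool [0.0559 0.0088 0.0385]
lugLin [0.4848 0.073  0.1422] tool [ 0.0461 -0.0091  0.0385]
lugRin [0.4988 0.0849 0.1422] tool [0.0456 0.0093 0.0385]
barL [0.4843 0.0776 0.1872] tool [ 0.0498 -0.0064 -0.0065]
barR [0.4938 0.086  0.1872] tool [ 0.0498  0.0063 -0.0065]
```

Run:
```python
from h import *
import pickle
from scipy.optimize import least_squares
c=pickle.load(open("w3.pkl","rb"));c["fx"]=float(c["fx"])
p,Rt=tool()
T=lambda u,v,z:Rt.inv().apply(wpx(c,170+(u+.5)/3-.5,120+(v+.5)/3-.5,z)-p)[:2]
def fit(P,z,r0):
    Q=np.array([T(u,v,z) for u,v in P])
    for fr in(0,1):
        s=least_squares(lambda k:np.linalg.norm(Q-k[:2],axis=1)-(k[2] if fr else r0),[0,0,r0]);print(s.x.round(4),(s.fun*1e3).round(1))
fit([(142,400),(205,215),(265,160),(320,130),(600,135),(665,180),(740,285),(765,385)],.105,.066)
fit([(228,380),(300,310),(340,287),(405,268),(500,268),(560,285),(610,320),(665,385)],.1807-.0455+.016,.0435)
```

```text
[0.0026 0.002  0.066 ] [-0.2  0.2  0.1 -0.1  0.1 -0.1 -0.3  0.3]
[0.0026 0.002  0.066 ] [-0.2  0.2  0.1 -0.1  0.1 -0.1 -0.3  0.3]
[0.0029 0.0006 0.0435] [-0.2 -0.3 -0.1  0.1  0.4  0.6 -0.2 -0.7]
[0.0045 0.0006 0.0421] [ 0.3 -0.3 -0.2 -0.2  0.1  0.5 -0.1 -0.2]
```

Run:
```python
import pickle,cv2
c=pickle.load(open("w3.pkl","rb"))
cv2.imwrite("pics/w3b.png",cv2.resize(c["img"][150:230,235:375,::-1],None,fx=5.5,fy=5.5,interpolation=cv2.INTER_NEAREST))
```

```text
(no output)
```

View pics/w3b.png

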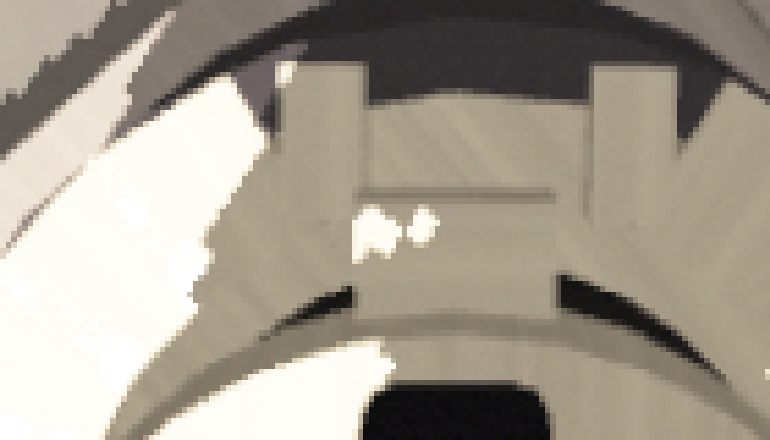

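The close-up confirms the cap lug is parallel to the slot and about 2 mm to its left. I'll shift and lower to the rim while watching the forces.

>>> inch_along --pt "0.0008 0.0018 0.005 0 0.005" --pt "0.0008 0.0018 0.015 0 0.005" --pt "0.0008 0.0018 0.024 0 0.005" --pt "0.0008 0.0018 0.03 0 0.005" --pt "0.0008 0.0018 0.034 0 0.005" --pt "0.0008 0.0018 0.036 0 0.005" --pt "0.0008 0.0018 0.038 0 0.005" --pt "0.0008 0.0018 0.038 0 0.005"

```text
time: 7.7
ee_pos: [0.5229, 0.0468, 0.1428]
eef_rot: [0.409, 0.913, -0.0, -0.0]
ft_force: [-3.5, -0.8, 3.8]
width: 0.0156
grip_force: 60.0
```

Contact on the plate (about 6 N at 7.7 mm below the rim) matches the lugs being in the slots. Now I press down.

>>> inch_along --pt "0.0003 -0.0004 0.003 0 0.005" --pt "0.0005 -0.0006 0.006 0 0.005" --pt "0.0005 -0.0006 0.009 0 0.005" --pt "0.0005 -0.0006 0.0115 0 0.005" --pt "0.0005 -0.0006 0.0125 0 0.005" --pt "0.0005 -0.0006 0.0125 0 0.005"

```text
time: 8.3
ee_pos: [0.5229, 0.0468, 0.1306]
eef_rot: [0.409, 0.913, 0.0, 0.001]
ft_force: [-1.6, -0.1, 8.5]
width: 0.0157
grip_force: 60.0
```

>>> inch_along --pt "0 0 0 0.05 0.005" --pt "0 0 0 0.14 0.005" --pt "0 0 0 0.24 0.005" --pt "0 0 0 0.34 0.005" --pt "0 0 0 0.44 0.005" --pt "0 0 0 0.54 0.005" --pt "0 0 0 0.64 0.005" --pt "0 0 0 0.73 0.005" --pt "0 0 0 0.8 0.005" --pt "0 0 0 0.85 0.005" --pt "0 0 0 0.88 0.005" --pt "0 0 0 0.88 0.005"

```text
time: 9.5
ee_pos: [0.5232, 0.0469, 0.1311]
eef_rot: [0.759, 0.651, 0.001, 0.001]
ft_force: [-1.6, 0.3, 10.2]
width: 0.0155
grip_force: 60.1
```

```bash
python3 -c "
from h import *
s=r.read_state();print(np.round(s['torque'],2),np.degrees(yaw(tool()[1])))"
```

```text
[-0.07  0.49  0.37] 81.29865360889168
```

>>> inch_along --pt "0 0 0 0.02 0.005" --pt "0 0 0 0.03 0.005" --pt "0 0 0 0.03 0.005" --pt "0 0 0 0.03 0.005"

```text
time: 9.9
ee_pos: [0.5224, 0.0472, 0.131]
eef_rot: [0.768, 0.641, 0.0, 0.0]
ft_force: [-7.4, -0.8, 12.2]
width: 0.0153
grip_force: 60.3
```

```bash
python3 -c "
from h import *
s=r.read_state();print(np.round(s['torque'],2),np.degrees(yaw(tool()[1])))"
```

```text
[0.03 1.51 0.71] 79.69472628883287
```

Torque builds, so it's at the stop. Ease off, let the spring lift it against the lip, then open a little.

>>> inch_along --pt "0 0 0 -0.02 0.005" --pt "0 0 -0.001 -0.02 0.005" --pt "0 0 -0.003 -0.02 0.005" --pt "0 0 -0.005 -0.02 0.005" --pt "0 0 -0.005 -0.02 0.03" --pt "0 0 -0.005 -0.02 0.038" --pt "0 0 -0.005 -0.02 0.038" --pt "0 0 -0.005 -0.02 0.038" --pt "0 0 -0.005 -0.02 0.038" --pt "0 0 -0.005 -0.02 0.038"

```text
time: 10.9
ee_pos: [0.5222, 0.0467, 0.135]
eef_rot: [0.762, 0.648, 0.0, 0.0]
ft_force: [0.0, -0.4, -0.9]
width: 0.0375
grip_force: 0.0
```

>>> inch_along --pt "0 0 -0.01 0 0.038" --pt "0 0 -0.03 0 0.038" --pt "0 0 -0.06 0 0.038" --pt "0 0 -0.085 0 0.038" --pt "0 0 -0.095 0 0.038" --pt "0 0 -0.095 0 0.038"

```text
time: 11.5
ee_pos: [0.5229, 0.0468, 0.2315]
eef_rot: [0.762, 0.648, 0.001, 0.001]
ft_force: [-0.0, -0.0, -0.2]
width: 0.0381
grip_force: 0.0
```

Run:
```python
from h import *
import cv2,pickle
c=r.camera("wrist");pickle.dump({k:np.array(v) for k,v in c.items()},open("w4.pkl","wb"));a=c["img"][120:420,120:520,::-1]
t=r.camera("top")["img"][195:315,265:425,::-1]
a=cv2.resize(a,(400,300));t=cv2.resize(t,(400,300),interpolation=cv2.INTER_CUBIC)
cv2.imwrite("pics/w4.png",np.hstack([a,t]));p,R_=tool();print(p)
```

```text
[0.52183173 0.04652348 0.22924336]
```

View pics/w4.png

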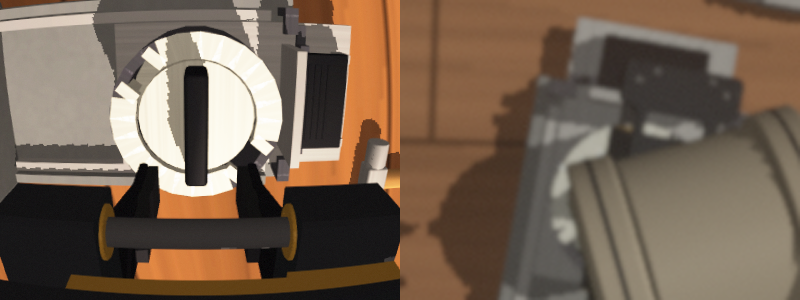

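The cap sits in the pot with its lugs under the lip and its bar across the tray (crop bar (196,65)–(196,185)). The push plate's lever-side edge runs from (308,50) to (298,160). I'll check that position before going to the lever.

Run:
```python
from h import *
import pickle
c=pickle.load(open("w4.pkl","rb"));c["fx"]=float(c["fx"])
d=np.array([-.9898,.1426,0]);n=np.array([-.1426,-.9898,0]);pot=np.array([.522,.0467,0])
for nm,u,v,z in[("plate a",307,48,.088),("plate b",297,160,.088),("pad far inner",309,52,.058),("pad far outer",349,57,.05),("bar top",196,66,.142),("bar bot",196,184,.142)]:
    w=wpx(c,u+120,v+120,z);print(nm,w.round(4),"along",((w-pot)@d).round(4),"across",((w-pot)@n).round(4))
q=pot-.101*d;go(q[0],q[1],.16,171.8);go(q[0],q[1],.0737,171.8)
```

```text
plate a [0.6168 0.0864 0.088 ] along -0.0882 across -0.0528
plate b [ 0.6005 -0.0076  0.088 ] along -0.0854 across 0.0425
pad far inner [0.6268 0.078  0.058 ] along -0.0993 across -0.0459
pad far outer [0.6679 0.0673 0.05  ] along -0.1415 across -0.0412
bar top [0.5296 0.0936 0.142 ] along -0.0008 across -0.0475
bar bot [0.5163 0.0126 0.142 ] along 0.0008 across 0.0345
tool delta [0.0021 0.1012 0.0692] turn -1.589 axis tilt [-0.0008 -0.0003]
tool delta [0.0021 0.1012 0.1555] turn -1.589 axis tilt [-0.0008 -0.0003]
```

>>> inch_along --pt "0 0.01 0 -0.14 0" --pt "0.0005 0.03 0 -0.28 0" --pt "0.001 0.05 0 -0.42 0" --pt "0.0015 0.07 0 -0.56 0" --pt "0.002 0.085 0 -0.7 0" --pt "0.002 0.098 0 -0.84 0" --pt "0.002 0.1012 0.01 -0.98 0" --pt "0.002 0.1012 0.02 -1.12 0" --pt "0.002 0.1012 0.03 -1.26 0" --pt "0.002 0.1012 0.04 -1.4 0" --pt "0.002 0.1012 0.05 -1.54 0" --pt "0.002 0.1012 0.055 -1.589 0" --clamp_n 20

```text
time: 12.8
ee_pos: [0.6213, 0.0323, 0.1723]
eef_rot: [0.069, 0.998, 0.0, -0.002]
ft_force: [0.1, 0.2, 0.3]
width: 0.0005
grip_force: 0.0
```

>>> inch_along --pt "0 0 0 0 0" --pt "0 0 0 0 0"

```text
time: 13.0
ee_pos: [0.622, 0.0325, 0.1742]
eef_rot: [0.072, 0.997, 0.0, -0.001]
ft_force: [0.3, 0.8, 0.5]
width: 0.0003
grip_force: 0.0
```

Run:
```python
from h import *
d=np.array([-.9898,.1426,0]);pot=np.array([.522,.0467,0]);q=pot-.101*d
go(q[0],q[1],.0737,171.8)
```

```text
tool delta [-0.0002 -0.0002  0.1005] turn -0.002 axis tilt [-0.0014  0.0003]
```

>>> inch_along --pt "0 0 0.02 0 0" --pt "0 0 0.05 0 0" --pt "0 0 0.075 0 0" --pt "0 0 0.088 0 0" --pt "0 0 0.092 0 0" --pt "0 0 0.092 0 0"

```text
time: 13.6
ee_pos: [0.6226, 0.0326, 0.0834]
eef_rot: [0.072, 0.997, 0.0, 0.0]
ft_force: [0.2, 0.8, 0.5]
width: 0.0007
grip_force: 0.0
```

>>> inch_along --pt "0 0 0.003 0 0" --pt "0 0 0.006 0 0" --pt "0 0 0.0085 0 0" --pt "0 0 0.0085 0 0"

```text
time: 14.0
ee_pos: [0.6232, 0.0327, 0.0755]
eef_rot: [0.072, 0.997, 0.0, 0.001]
ft_force: [-1.2, 0.9, 7.1]
width: 0.0008
grip_force: 3.2
```

>>> inch_along --pt "0 0 0.001 0 0" --pt "0.001 0 0.0015 0 0" --pt "0.003 0 0.002 0 0" --pt "0.006 0 0.002 0 0" --pt "0.009 0 0.002 0 0" --pt "0.012 0 0.002 0 0"

```text
time: 14.6
ee_pos: [0.6121, 0.0344, 0.0743]
eef_rot: [0.072, 0.997, 0.0, 0.002]
ft_force: [1.7, 1.0, 7.9]
width: 0.0006
grip_force: 3.5
```

>>> inch_along --pt "0.006 0 0.0005 0 0" --pt "0.016 0 0.0005 0 0" --pt "0.026 0 0.0005 0 0" --pt "0.036 0 0.0005 0 0" --pt "0.046 0 0.0005 0 0" --pt "0.056 0 0.0005 0 0" --pt "0.066 0 0.0005 0 0" --pt "0.076 0 0.0005 0 0" --pt "0.086 0 0.0005 0 0" --pt "0.094 0 0.0005 0 0" --pt "0.1 0 0.0005 0 0" --pt "0.104 0 0.0005 0 0"

```text
time: 15.8
ee_pos: [0.5089, 0.0499, 0.0735]
eef_rot: [0.071, 0.997, 0.0, 0.002]
ft_force: [2.1, 1.6, 6.1]
width: 0.0002
grip_force: 3.2
```

>>> inch_along --pt "0.003 0 0 0 0" --pt "0.006 0 0 0 0" --pt "0.008 0 0 0 0" --pt "0.01 0 0 0 0" --pt "0.01 0 0 0 0"

```text
time: 16.3
ee_pos: [0.5016, 0.0508, 0.0739]
eef_rot: [0.072, 0.997, 0.001, 0.004]
ft_force: [13.6, 1.3, -2.2]
width: 0.0004
grip_force: 9.5
```

>>> inch_along --pt "0.002 0 0 0 0" --pt "0.003 0 0 0 0" --pt "0.003 0 0 0 0"

```text
time: 16.6
ee_pos: [0.5015, 0.0508, 0.0742]
eef_rot: [0.072, 0.997, 0.002, 0.007]
ft_force: [29.1, 1.5, -17.8]
width: 0.0004
grip_force: 18.6
```

The tray is against its hard stop. I'll ease the force first, then lift so the lever friction doesn't drag the tray back.

>>> inch_along --pt "-0.001 0 0 0 0" --pt "-0.003 0 0 0 0" --pt "-0.004 0 0 0 0" --pt "-0.004 0 0 0 0"

```text
time: 17.0
ee_pos: [0.5017, 0.0508, 0.0739]
eef_rot: [0.072, 0.997, 0.001, 0.003]
ft_force: [6.7, 1.1, 6.1]
width: 0.0007
grip_force: 6.0
```

>>> inch_along --pt "0 0 -0.004 0 0" --pt "0 0 -0.01 0 0" --pt "-0.001 0 -0.016 0 0" --pt "-0.003 0 -0.03 0 0" --pt "-0.005 0 -0.06 0 0" --pt "-0.01 0 -0.1 0 0" --pt "-0.03 0 -0.14 0 0" --pt "-0.06 0 -0.16 0 0" --pt "-0.09 0 -0.16 0 0" --pt "-0.1 0 -0.16 0 0" --pt "-0.1 0 -0.16 0 0"

```text
time: 18.1
ee_pos: [0.598, 0.0362, 0.2318]
eef_rot: [0.072, 0.997, 0.001, -0.0]
ft_force: [-1.1, 0.6, -0.3]
width: 0.0003
grip_force: 0.0
```

Run:
```python
from h import *
import cv2
c=r.camera("wrist")["img"][:,:,::-1];s=r.camera("scene")["img"][:,:,::-1]
cv2.imwrite("pics/f.png",np.hstack([cv2.resize(c,(400,300)),cv2.resize(s,(400,300))]))
```

```text
(no output)
```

View pics/f.png

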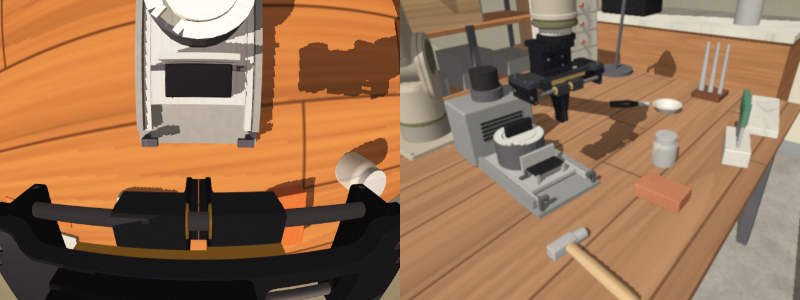

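The picture shows the tray in against the housing, the cap in the pot and the bystanders undisturbed. I'll check the plate's lever-side edge at about wrist pixel (323,105).

Run:
```python
from h import *
c=r.camera("wrist");d=np.array([-.9898,.1426,0]);pot=np.array([.522,.0467,0])
for v in(102,105,108):print(v,((wpx(c,323,v,.088)-pot)@d+.088).round(4))
```

```text
102 0.1156
105 0.1133
108 0.1109
```

Run:
```python
from h import *
c=r.camera("wrist");g=c["img"].mean(2)
for u in(290,310,323,340):print(u,g[76:116,u].astype(int).tolist())
d=np.array([-.9898,.1426,0]);pot=np.array([.522,.0467,0])
for v in range(84,104,3):print(v,((wpx(c,323,v,.088)-pot)@d).round(4),((wpx(c,323,v,.058)-pot)@d).round(4))
```

```text
290 [231, 231, 231, 231, 226, 129, 130, 128, 130, 164, 216, 227, 227, 227, 227, 227, 228, 226, 227, 220, 177, 125, 128, 127, 97, 115, 128, 59, 29, 36, 35, 36, 37, 36, 37, 37, 37, 37, 38, 37]
310 [34, 60, 133, 132, 132, 132, 133, 131, 133, 155, 226, 227, 227, 227, 227, 227, 227, 227, 227, 228, 168, 125, 129, 126, 84, 116, 124, 64, 27, 36, 35, 38, 36, 36, 38, 36, 37, 36, 36, 36]
323 [36, 44, 131, 129, 129, 129, 130, 131, 131, 130, 224, 227, 227, 226, 227, 227, 227, 226, 226, 227, 181, 132, 127, 127, 84, 104, 126, 90, 26, 34, 36, 36, 36, 35, 38, 36, 36, 36, 35, 35]
340 [133, 133, 135, 135, 134, 134, 133, 132, 133, 131, 193, 224, 226, 226, 225, 226, 226, 226, 225, 226, 195, 138, 126, 127, 94, 91, 125, 101, 23, 31, 38, 37, 37, 36, 37, 36, 35, 37, 36, 36]
84 0.0415 0.0449
87 0.0392 0.0423
90 0.0369 0.0398
93 0.0345 0.0372
96 0.0322 0.0347
99 0.0299 0.0321
102 0.0276 0.0295
```

The plate's top band (rows 86–96, 8 mm) puts its face at +32 mm, which is 120 mm of travel, so the tray is fully home.

```bash
python3 -c "
from bench import r
print(r.close_job())"
```

```text
the job is handed in; nothing more can be done
None
```

The cap is turned to its stop and locked in the pot, and the tray is fully home (about 120 mm by the wrist camera). The brick, jar and hammer look unmoved in the final picture; I handed the job in at about 18 s, and no verdict came back.

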